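# Feel for the release notch and open the reactor lid

### The arm

A 6-joint arm with a two-finger parallel gripper is mounted at the origin on the work surface. World frame = base frame: x ahead of the robot, y to its left, z up, the work surface at z = 0. Lengths are in m, angles in degrees, forces in N, time in s.
With the tool pointing down it reaches from about 0.4 to 0.825 m from the base axis. Payload 7 kg.
Tool frame: the origin (TCP) lies between the finger pads; the fingertips stand 22 mm ahead of it and the grasp point (between the pads) lies 3 mm ahead of it; z points along the fingers, y is the line along which they close (so a half turn about z gives the same grasp; the last joint's range is limited). The gripper opens to 88 mm and grips with 3 to 60 N. Pads are 19 mm wide; open, the fingers measure 130 mm over their backs; the gripper's body (78 mm by 193 mm) begins 47 mm behind the grasp point.
Start: joints at [85.147, 20.546, 0.682, 0, -70.136, -16.507], TCP at [0.246, 0.629, 0.249] pointing down, gripper open.
Joint ranges: [-176.03, 176.03], [-82.01, 121.73], [-58.28, 71.71], [-173.87, 95.51], [-174.79, -0.11], [-173.66, 173.66]. Speed limits (degrees/s): [136.94, 136.94, 172.46, 180, 180, 180].

### API

Orientations are given as [roll, pitch, yaw] about the fixed x, y, z axes, in that order (R = Rz(yaw) Ry(pitch) Rx(roll)).
In Python, from plant import ctrl gives the robot as it stands.
- The arm moves only by the tool apply_moves, never from a script. Its argument "targets" is a list of rows, each an object with "travel": the shift along the tool's x, y, z in mm, a list of three; "roll": the turn about the tool's z in degrees; "jaw": the finger opening in mm, from 0 to 87.6. In form: [{"travel": [tx, ty, tz], "roll": roll, "jaw": jaw}, ...]. A call has 1 to 10 rows; each row shifts and turns the commanded pose from where the row before left it, along the tool's axes as they then stand; what a row does not reach is not made up. A row lasts 1/10 s, in which the tool goes at most 50 mm and 8.59 degrees, less where a joint would pass 70% of its speed; a pose out of reach is approached as far as the arm can. A call with a gripper value outside its range is refused whole. The fingers move at their own pace and stop on an object; the grip force is fixed at half the most. Time passes only in rows, so rows that do not move let the fingers close. It gives the time, the measured TCP pose, the force, the opening and the grip force at its end, in the units of the state.
- ctrl.get_obs(): the state, without advancing time (a new reading comes with each control period).
- ctrl.snapshot(name): name is "side" or "top"; returns the picture (384x512x3 uint8, red, green, blue); there is no depth.
- ctrl.calibration(name): a dict with "K" (3x3 intrinsics, pixels), "extrinsics" (4x4, takes a point from camera to world coordinates). Camera axes: x right, y down, z forward; pixel columns grow to the right and rows downward; lengths in m; the calibration is good to about 2 mm. A picture is of the moment at which its call begins. calibration takes no time and is no camera call.
- ctrl.close_job(): hands the job in; it is judged then, once.
The state is a dict: "clock": time; "joint_pos": joint angles; "qvel": joint speeds; "tau": joint torques, N m; "tool_pos": TCP position; "orientation": TCP orientation; "force": force on the tool from outside, world axes, zero at the start; "moment": the same for the moment, N m; "opening": finger opening in m; "gripper_force": force on a finger pad.
Only numpy, scipy, OpenCV 4.12 (cv2) and the standard library are available. Lean on these libraries where they do the work, as an engineer would, in place of code of your own. Each camera call takes 0.05 s, during which the arm holds its last target. There are 200 camera calls.

### The job

Open the lid of the vial digestion reactor by its release: touch down at the very end of the front ledge, left or right, and run a fingertip along the ledge until you come upon the notch, then press down the key inside it until the lid unlatches, and draw back so that the lid can spring fully open by itself. Keep the touch light, do not pull or push the lid, and do not lift or shift the bottles, jar, beaker and rack standing round it.

Things in the scene. Friction and masses are not known exactly. Their poses are not given: they have to be found in the camera images.
- reactor: Vial digestion reactor, white bench instrument, fixed: 308 mm wide (its y), 290 deep (its x), 125 high. Origin on the bench under its middle; x to its back, y to its left, z up; its front (-x) faces the robot: a sloped control panel (x -155 to -113 mm, below z 100), behind it the grey front ledge, behind that the lid, flush with the ledge across a 6 mm gap.
- ledge_left (a point): Left end (+y) of the front ledge, middle of its depth, on its top: reactor x -95, y +154, z 125 mm; axes as the reactor's. The ledge is a rigid level grey strip from here to ledge_right, 42 mm deep (reactor x -116 to -74). Its outer 60 mm at each end are always plain; somewhere between is the notch.
- ledge_right (a point): Right end (-y) of the front ledge: reactor x -95, y -154, z 125 mm; axes as the reactor's. The notch in the ledge is 43 mm long (y), open at the top and front, 7 mm deep down to the release key, of the same grey as the ledge. Where it lies along the ledge differs between instruments (its centre between reactor y -71 and +71).
- release_key (a joint): How far the release key is pressed down, m: 0 at rest, 0.006 at its stop. The key is a grey plate, 41 x 38 mm, that fills the floor of the notch, its top 7 mm below the ledge's top. A spring returns it: about 2 N to start it, up to 7 N on the way to the stop. Pressed past 0.003 to 0.0045 it unlatches the lid.
- lid (a joint): Angle of the lid, rad: 0 shut and latched, 1.3 fully open at its stop. Hinged along the back; once unlatched a spring raises its front up and backwards, slowed by a damper (about 3 s), and keeps it open. It pushes with no more than 4 N on what is in its way and rises on when the way is clear.
- lid_panel: The lid: grey frame with a clear window, 266 mm wide (y), 180 deep, 12 thick. Origin on the hinge line, reactor x +112, y 0, z 119 mm; shut, its axes are the reactor's and its front edge lies at reactor x -68 mm, right behind the ledge.
- sample_bottle_1: Bystander: clear plastic sample bottle with white screw cap and paper label, 62 mm across, 155 mm tall; origin at the centre of its underside, z up. It stands beside the reactor.
- sample_bottle_2: Bystander: clear plastic sample bottle with white screw cap and paper label, 62 mm across, 155 mm tall; origin at the centre of its underside, z up. It stands beside the reactor.
- reagent_bottle: Bystander: brown glass reagent bottle with white cap, 66 mm across, 150 mm tall; origin at the centre of its underside, z up. It stands beside the reactor.
- beaker: Bystander: glass beaker, 66 mm across, 85 mm tall; origin at the centre of its underside, z up. It stands beside the reactor.
- dropper_bottle: Bystander: small white plastic bottle with black cap, 32 mm across, 62 mm tall; origin at the centre of its underside, z up. It stands in front of the reactor.
- jar: Bystander: squat glass jar with black cap, 48 mm across, 48 mm tall; origin at the centre of its underside, z up. It stands in front of the reactor.
- vial_rack: Bystander: white plastic rack, 45 x 120 mm, with four capped glass vials, 100 mm tall over all; origin at the centre of its underside, z up. It stands to the left, apart from the reactor.

How it is judged (in metres and radians):
On the way, in this order (a step that is already met when the one before it is completed fails the run):
1. a fingertip touches down on the outer end of the front ledge, left or right (outermost 39 mm) (x of the grasp point in the frame of reactor between -0.14 and -0.05 m and z of the grasp point in the frame of reactor above 0.115 m and contact force between the fingers and anything else above 0.2 N and value of joint release_key below 0.001 m and contact force between the fingers and reactor above 0.2 N and (y of the grasp point in the frame of reactor above 0.115 m or y of the grasp point in the frame of reactor below -0.115 m)), for 0.1 s.
2. the fingertip, still touching, has moved along the ledge to more than 54 mm from its ends, the key not yet pressed (x of the grasp point in the frame of reactor between -0.14 and -0.05 m and z of the grasp point in the frame of reactor above 0.115 m and contact force between the fingers and anything else above 0.2 N and value of joint release_key below 0.001 m and y of the grasp point in the frame of reactor between -0.1 and 0.1 m), for 0.05 s.
3. the key in the notch is pressed down by 3 mm or more with the fingers (value of joint release_key above 0.003 m and contact force between the fingers and anything else above 1 N), for 0.05 s.
At the end, for the whole second after the job is handed in: The lid stands open (more than 1.15 of 1.3 rad) and at rest, the key is back up (within 1.5 mm), and every loose thing stands upright within 30 mm of where it was (value of joint lid above 1.15 rad and velocity of joint lid below 0.2 rad/s and value of joint release_key below 0.0015 m and distance of each of sample_bottle_1, sample_bottle_2, reagent_bottle, beaker, dropper_bottle, jar, vial_rack from where it was at the start of the episode below 0.03 m and angle between each of sample_bottle_1, sample_bottle_2, reagent_bottle, beaker, dropper_bottle, jar, vial_rack's own z axis and vertical below 0.3 rad); the robot touches nothing.
It fails at once if the robot presses on anything with more than 45 N (contact force between any of the fingers, the arm and anything else above 45 N).
It fails at once if the robot pulls or pushes the lid (more than 12 N between it and the robot) (contact force between any of the fingers, the arm and lid_panel above 12 N).
It fails at once if a loose thing is lifted, tipped or shifted by more than 30 mm (distance of any of sample_bottle_1, sample_bottle_2, reagent_bottle, beaker, dropper_bottle, jar, vial_rack from where it was at the start of the episode above 0.03 m or height (world z) of any of sample_bottle_1, sample_bottle_2, reagent_bottle, beaker, dropper_bottle, jar, vial_rack above 0.015 m or angle between any of sample_bottle_1, sample_bottle_2, reagent_bottle, beaker, dropper_bottle, jar, vial_rack's own z axis and vertical above 0.3 rad).
It also fails if it takes over 64 s, if anything falls off the work surface, if the arm or the gripper's body presses on something with over 40 N, if the wrist force passes 120 N, or if a joint passes its speed limit or range.

## Working session

There is one attempt and no reset: what is moved stays moved. The work goes in short steps, Python scripts to look and compute and a tool call to move; the robot and the scene stay as the last step left them, time stands still between calls to the robot, and variables do not carry over. Pictures are saved under pics/ and viewed, at most 10 in all, crops included, and the job is handed in when it is done.

Besides the shell and the picture viewer there is one more tool, called after "Request:" in YAML: its name, and indented under it one key for each argument. apply_moves: Moves the arm, as the interface text tells. Its arguments: {"type":"object","properties":{"targets":{"type":"array","items":{"type":"object","properties":{"travel":{"type":"array","items":{"type":"number"}},"roll":{"type":"number"},"jaw":{"type":"number"}}}}},"required":["targets"]}

```bash
mkdir -p pics
python3 - <<'E'
from plant import ctrl
import cv2
print(ctrl.get_obs())
for n in("side","top"):
    cv2.imwrite(f"pics/{n}0.png",ctrl.snapshot(n)[:,:,::-1])
    print(ctrl.calibration(n))
E
```

```text
{'clock': 0.0, 'joint_pos': array([ 8.51465685e+01,  2.05930020e+01,  6.34374527e-01, -2.06939445e-02,
       -7.01348363e+01, -1.65081527e+01]), 'qvel': array([ 0.04441256,  0.00584766, -0.0465423 , -0.11141285, -0.06292167,
       -0.10316371]), 'tau': array([-1.60184412e-03, -5.82725644e+01,  2.93060732e+01,  6.99739739e+00,
        6.95276249e-03, -1.65095321e-04]), 'tool_pos': array([0.24571145, 0.6282142 , 0.24760772]), 'orientation': array([ 1.79904861e+02, -7.90896593e-03, -2.13686255e+01]), 'force': array([-0.04357445, -0.35255167,  0.70722482]), 'moment': array([ 0.03601396, -0.03740309,  0.03440517]), 'gripper_force': 0.0, 'opening': 0.0878253920872536}
{'K': array([[376.13256094,   0.        , 250.63400741],
       [  0.        , 376.13256094, 188.91895012],
       [  0.        ,   0.        ,   1.        ]]), 'extrinsics': array([[ 0.51733629, -0.63250512,  0.57645506, -0.00213428],
       [-0.85578026, -0.38379289,  0.34690514, -0.23125636],
       [ 0.00182008, -0.67278548, -0.73983538,  0.80779647],
       [ 0.        ,  0.        ,  0.        ,  1.        ]])}
{'K': array([[409.14620683,   0.        , 252.38743157],
       [  0.        , 409.14620683, 192.18788286],
       [  0.        ,   0.        ,   1.        ]]), 'extrinsics': array([[-0.05808685, -0.97720959,  0.20417476,  0.35877374],
       [-0.9983042 ,  0.05607493, -0.01563071,  0.14252587],
       [ 0.00382539, -0.20473646, -0.97880966,  1.19333678],
       [ 0.        ,  0.        ,  0.        ,  1.        ]])}
```

View pics/side0.png

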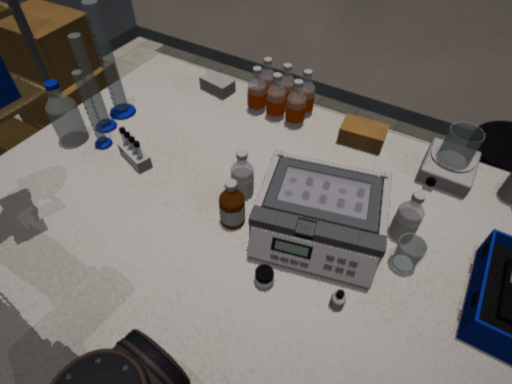

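View pics/top0.png

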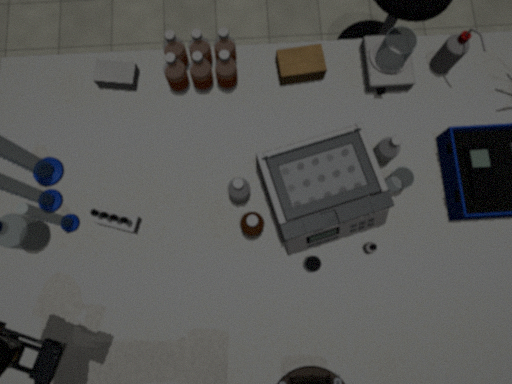

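The side view shows the reactor at about px (320,215), with its ledge from (252,215) to (384,243) and what looks like the notch near (305,228). In the top view the ledge runs from about (283,232) to (390,203). I'll enlarge both.

Run:
```python
import cv2
a=cv2.imread("pics/side0.png")[190:290,240:400]
cv2.imwrite("pics/s1.png",cv2.resize(a,None,fx=5,fy=5,interpolation=cv2.INTER_CUBIC))
a=cv2.imread("pics/top0.png")[120:260,240:400]
cv2.imwrite("pics/t1.png",cv2.resize(cv2.convertScaleAbs(a,alpha=1.6),None,fx=4,fy=4,interpolation=cv2.INTER_CUBIC))
```

```text
(no output)
```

View pics/s1.png

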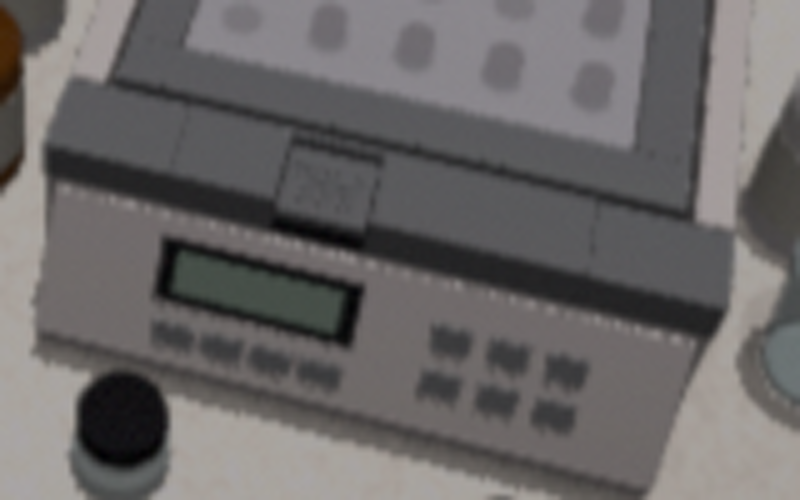

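View pics/t1.png

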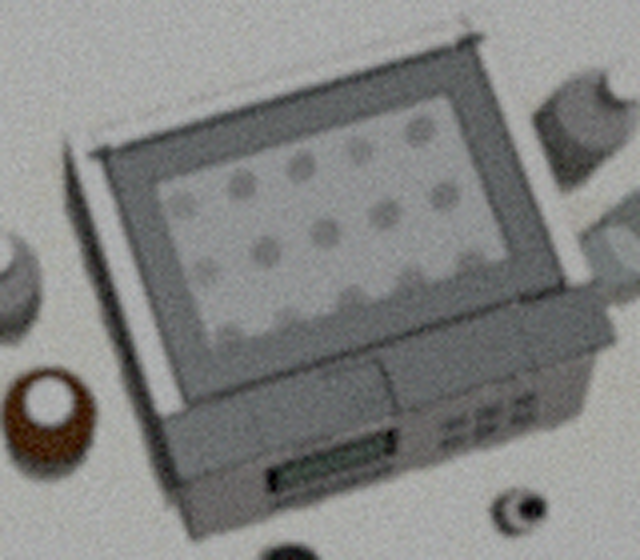

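Side crop: ledge top corners are back-left (70,82), back-right (730,235), front-left (47,150) and front-right (722,308). The notch spans x from about 285 to 380. Top crop: front corners are (182,485) and (615,345), and the notch's right edge runs (380,362)–(397,410).

```bash
cat > h.py <<'E'
import numpy as np
from plant import ctrl
from scipy.optimize import least_squares
C={n:ctrl.calibration(n) for n in("side","top")}
def ray(n,p):
    E=C[n]["extrinsics"]; d=E[:3,:3]@np.linalg.inv(C[n]["K"])@[p[0],p[1],1]; return E[:3,3],d
def at(n,p,z):
    o,d=ray(n,p); return o+d*(z-o[2])/d[2]
def tri(ps,pt):
    A=[];b=[]
    for n,p in(("side",ps),("top",pt)):
        o,d=ray(n,p); d/=np.linalg.norm(d); M=np.eye(3)-np.outer(d,d); A.append(M); b.append(M@o)
    return np.linalg.lstsq(np.vstack(A),np.hstack(b),rcond=None)[0]
s=lambda x,y:(x/5+240,y/5+190)
t=lambda x,y:(x/4+240,y/4+120)
E
python3 - <<'E'
from h import *
np.set_printoptions(precision=4,suppress=True)
print("tri",tri(s(47,150),t(182,485)),tri(s(722,308),t(615,345)),tri(s(70,82),t(162,425)))
obs=[("side",s(70,82),-.074,.154),("side",s(730,235),-.074,-.154),("side",s(47,150),-.116,.154),("side",s(722,308),-.116,-.154),
("top",t(182,485),-.116,.154),("top",t(615,345),-.116,-.154)]
P=[(at(n,p,.125)[:2],x,y) for n,p,x,y in obs]
def w(q,x,y): c,k=np.cos(q[2]),np.sin(q[2]); return np.array([q[0]+c*x-k*y,q[1]+k*x+c*y])
r=least_squares(lambda q:np.hstack([w(q,x,y)-p for p,x,y in P]),[.7,.0,0])
q=r.x; print(q,np.degrees(q[2]),r.fun.reshape(-1,2)*1e3)
c,k=np.cos(q[2]),np.sin(q[2]); R=np.array([[c,-k],[k,c]])
for n,p,z in[("side",s(297,133),.125),("side",s(383,153),.125),("side",s(277,210),.118),("side",s(368,230),.118),("top",t(380,362),.125),("top",t(397,410),.125)]:
    print(n,R.T@(at(n,p,z)[:2]-q[:2]))
for y in(.154,.135,0,-.135,-.154): print(y,w(q,-.095,y))
# bystanders: caps
for nm,p,z in[("reagent",t(50,400),.15),("sb_left",t(0,250),.155),("beaker",(394,185),.085),("sb_right",(391,145),.155),("dropper",t(528,508),.062),("jar",(313,263),.048),("rack",(115,218),.1)]:
    X=at("top",p,z)[:2]; print(nm,X,R.T@(X-q[:2]))
E
```

```text
tri [0.4481 0.045  0.1202] [ 0.5226 -0.2476  0.1249] [0.4876 0.0558 0.1217]
[ 0.5965 -0.0732  0.2539] 14.54675652455524 [[-0.2072  3.9706]
 [ 1.5296 -1.1568]
 [-0.8449  5.0614]
 [-0.3563 -2.9347]
 [-0.8991 -0.2144]
 [ 0.7779 -4.7262]]
side [-0.074   0.0415]
side [-0.0741  0.0016]
side [-0.1141  0.0417]
side [-0.1131  0.0006]
top [-0.0785  0.0032]
top [-0.1119  0.0036]
0.154 [0.4659 0.052 ]
0.135 [0.4706 0.0337]
0 [ 0.5045 -0.097 ]
-0.135 [ 0.5384 -0.2277]
-0.154 [ 0.5432 -0.2461]
reagent [0.5035 0.1298] [-0.039   0.2198]
sb_left [0.603  0.1567] [0.064  0.2208]
beaker [ 0.5878 -0.2696] [-0.0578 -0.188 ]
sb_right [ 0.6823 -0.2497] [ 0.0387 -0.1924]
dropper [ 0.4221 -0.1951] [-0.1994 -0.0743]
jar [ 0.3886 -0.0313] [-0.1907  0.0927]
rack [0.5372 0.4983] [0.0861 0.568 ]
```

Request:
apply_moves:
  targets:
    - {"roll": 8.5, "jaw": 0, "travel": [0, 0, 0]}
    - {"roll": 8.5, "jaw": 0, "travel": [0, 0, 0]}
    - {"roll": 8.5, "jaw": 0, "travel": [0, 0, 0]}
    - {"roll": 8.5, "jaw": 0, "travel": [0, 0, 0]}
    - {"roll": 8.5, "jaw": 0, "travel": [0, 0, 0]}
    - {"roll": 8.5, "jaw": 0, "travel": [0, 0, 0]}
    - {"roll": 3.1, "jaw": 0, "travel": [0, 0, 0]}
    - {"roll": 0, "jaw": 0, "travel": [0, 0, 0]}

```text
clock: 0.9
tool_pos: [0.2458, 0.6284, 0.2481]
orientation: [180.0, -0.0, -75.5]
force: [-0.2, 0.2, -0.4]
opening: 0.0294
gripper_force: 0.0
```

```bash
cat >> h.py <<'E'
q=np.array([.5965,-.0732]); c,k=np.cos(.2539),np.sin(.2539); R=np.array([[c,-k],[k,c]])
def st():
    o=ctrl.get_obs(); r=R.T@(o["tool_pos"][:2]-q)
    print("t",o["clock"],"reactor mm",np.round(r*1e3,1),"tip z",round(o["tool_pos"][2]*1e3-22,1),"rpy",o["orientation"].round(2),"F",o["force"].round(2),"open",o["opening"])
    return r
E
python3 - <<'E'
from h import *
r=st(); print("tool x,y mm to (-110,135):",(r[1]-.135)*1e3,(r[0]+.110)*1e3)
E
```

```text
t 0.9 reactor mm [-163.3  767.2] tip z 226.1 rpy [ 1.7997e+02 -5.0000e-02 -7.5500e+01] F [-0.25  0.18 -0.39] open 0.029432673526921294
tool x,y mm to (-110,135): 632.1841410923172 -53.25890441914065
```

Request:
apply_moves:
  targets:
    - {"travel": [20, -3, 0], "roll": 0, "jaw": 0}
    - {"travel": [40, -3, 0], "roll": 0, "jaw": 0}
    - {"travel": [40, -3, 0], "roll": 0, "jaw": 0}
    - {"travel": [40, -3, 0], "roll": 0, "jaw": 0}
    - {"travel": [40, -3, 0], "roll": 0, "jaw": 0}
    - {"travel": [40, -3, 0], "roll": 0, "jaw": 0}
    - {"travel": [40, -3, 0], "roll": 0, "jaw": 0}
    - {"travel": [40, -3, 0], "roll": 0, "jaw": 0}
    - {"travel": [40, -3, 0], "roll": 0, "jaw": 0}
    - {"travel": [40, -3, 0], "roll": 0, "jaw": 0}

```text
clock: 1.9
tool_pos: [0.3704, 0.2667, 0.2487]
orientation: [-180.0, 0.0, -75.3]
force: [1.0, -0.0, 0.1]
opening: 0.0005
gripper_force: 0.0
```

Request:
apply_moves:
  targets:
    - {"travel": [40, -3, 0], "roll": 0, "jaw": 0}
    - {"travel": [40, -4, 0], "roll": 0, "jaw": 0}
    - {"travel": [40, -4, 0], "roll": 0, "jaw": 0}
    - {"travel": [40, -4, 0], "roll": 0, "jaw": 0}
    - {"travel": [40, -4, 10], "roll": 0, "jaw": 0}
    - {"travel": [40, -4, 20], "roll": 0, "jaw": 0}
    - {"travel": [12, 0, 20], "roll": 0, "jaw": 0}
    - {"travel": [0, 0, 20], "roll": 0, "jaw": 0}
    - {"travel": [0, 0, 0], "roll": 0, "jaw": 0}
    - {"travel": [0, 0, 0], "roll": 0, "jaw": 0}

```text
clock: 2.9
tool_pos: [0.4559, 0.0301, 0.1789]
orientation: [180.0, -0.0, -75.4]
force: [0.1, 0.0, 0.9]
opening: 0.0001
gripper_force: 0.0
```

Run:
```python
from h import *
import cv2
st()
a=ctrl.snapshot("side")[100:300,190:430,::-1]; b=ctrl.snapshot("top")[110:270,210:410,::-1]
a=cv2.resize(a,(480,400),interpolation=cv2.INTER_CUBIC)
cv2.imwrite("pics/s2.png",cv2.resize(a,(720,600)))
```

```text
t 2.9 reactor mm [-110.2  135.3] tip z 156.9 rpy [ 1.7997e+02 -3.0000e-02 -7.5390e+01] F [0.07 0.04 0.89] open 0.00014975576544456922
```

View pics/s2.png

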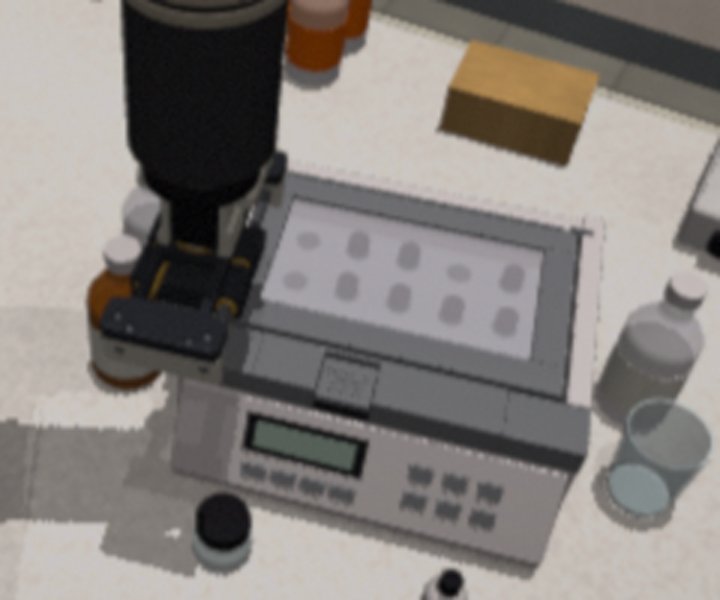

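The gripper stands above the ledge's left end, clear of the bottles. The notch is visible at px (348,385) in this crop. Next I lower it gently.

Request:
apply_moves:
  targets:
    - {"travel": [0, 0, 12], "roll": 0, "jaw": 0}
    - {"travel": [0, 0, 12], "roll": 0, "jaw": 0}
    - {"travel": [0, 0, 2], "roll": 0, "jaw": 0}
    - {"travel": [0, 0, 2], "roll": 0, "jaw": 0}
    - {"travel": [0, 0, 1], "roll": 0, "jaw": 0}
    - {"travel": [0, 0, 0], "roll": 0, "jaw": 0}
    - {"travel": [0, 0, 0], "roll": 0, "jaw": 0}

```text
clock: 3.7
tool_pos: [0.456, 0.0303, 0.15]
orientation: [-180.0, 0.0, -75.4]
force: [-0.1, -0.2, -0.2]
opening: 0.0003
gripper_force: 0.0
```

Request:
apply_moves:
  targets:
    - {"travel": [0, 0, 1], "roll": 0, "jaw": 0}
    - {"travel": [0, 0, 0], "roll": 0, "jaw": 0}

```text
clock: 3.9
tool_pos: [0.4558, 0.0301, 0.1486]
orientation: [-180.0, 0.0, -75.5]
force: [0.0, 0.2, -0.5]
opening: 0.0008
gripper_force: 0.0
```

Request:
apply_moves:
  targets:
    - {"travel": [0, 0, 1], "roll": 0, "jaw": 0}
    - {"travel": [0, 0, 0], "roll": 0, "jaw": 0}

```text
clock: 4.1
tool_pos: [0.4558, 0.0301, 0.1474]
orientation: [180.0, -0.0, -75.5]
force: [0.4, 0.3, 0.4]
opening: 0.0006
gripper_force: 0.0
```

Request:
apply_moves:
  targets:
    - {"travel": [0, 0, 0.7], "roll": 0, "jaw": 0}
    - {"travel": [0, 0, 0], "roll": 0, "jaw": 0}

```text
clock: 4.3
tool_pos: [0.4559, 0.0301, 0.1473]
orientation: [-180.0, -0.0, -75.4]
force: [-2.2, -0.4, 5.1]
opening: 0.0003
gripper_force: 2.7
```

Request:
apply_moves:
  targets:
    - {"travel": [0, 0, 0.7], "roll": 0, "jaw": 0}
    - {"travel": [0, 0, 0], "roll": 0, "jaw": 0}

```text
clock: 4.5
tool_pos: [0.4559, 0.0301, 0.1472]
orientation: [-180.0, -0.0, -75.4]
force: [-5.1, 0.5, 12.5]
opening: -0.0
gripper_force: 6.3
```

Contact at tip z ≈ 125 mm. I'll ease the force a little and slide to the right.

Request:
apply_moves:
  targets:
    - {"travel": [0, 0, -0.5], "roll": 0, "jaw": 0}
    - {"travel": [3, 0, 0], "roll": 0, "jaw": 0}
    - {"travel": [5, 0, 0], "roll": 0, "jaw": 0}
    - {"travel": [5, 0, 0], "roll": 0, "jaw": 0}
    - {"travel": [5, 0, 0], "roll": 0, "jaw": 0}
    - {"travel": [5, 0, 0], "roll": 0, "jaw": 0}

```text
clock: 5.1
tool_pos: [0.4626, 0.0083, 0.1473]
orientation: [-179.9, 0.0, -75.4]
force: [-1.1, 5.4, 4.9]
opening: 0.0005
gripper_force: 2.8
```

Request:
apply_moves:
  targets:
    - {"travel": [5, 0, 0], "roll": 0, "jaw": 0}
    - {"travel": [5, 0, 0], "roll": 0, "jaw": 0}
    - {"travel": [4, 0, 0], "roll": 0, "jaw": 0}
    - {"travel": [4, 0, 0], "roll": 0, "jaw": 0}

```text
clock: 5.5
tool_pos: [0.4671, -0.0091, 0.1473]
orientation: [-179.9, 0.0, -75.4]
force: [-1.8, 4.7, 5.0]
opening: 0.0006
gripper_force: 3.0
```

Request:
apply_moves:
  targets:
    - {"travel": [4, 0, 0], "roll": 0, "jaw": 0}
    - {"travel": [4, 0, 0], "roll": 0, "jaw": 0}
    - {"travel": [4, 0, 0], "roll": 0, "jaw": 0}
    - {"travel": [4, 0, 0], "roll": 0, "jaw": 0}

```text
clock: 5.9
tool_pos: [0.4711, -0.0246, 0.1473]
orientation: [-179.9, 0.0, -75.4]
force: [-0.7, 4.7, 5.4]
opening: 0.0006
gripper_force: 3.1
```

```bash
python3 -c "
from h import *
st()"
```

```text
t 5.9 reactor mm [-109.2   78.5] tip z 125.3 rpy [-1.7988e+02  3.0000e-02 -7.5440e+01] F [-0.74  4.65  5.42] open 0.0006183252046171107
```

Request:
apply_moves:
  targets:
    - {"travel": [5, 0, 0], "roll": 0, "jaw": 0}
    - {"travel": [5, 0, 0], "roll": 0, "jaw": 0}
    - {"travel": [5, 0, 0], "roll": 0, "jaw": 0}
    - {"travel": [5, 0, 0], "roll": 0, "jaw": 0}
    - {"travel": [5, 0, 0], "roll": 0, "jaw": 0}
    - {"travel": [5, 0, 0], "roll": 0, "jaw": 0}

```text
clock: 6.5
tool_pos: [0.4785, -0.0538, 0.1473]
orientation: [-179.9, 0.0, -75.4]
force: [-0.8, 5.1, 7.3]
opening: 0.0
gripper_force: 3.1
```

Request:
apply_moves:
  targets:
    - {"travel": [4, 0, 0], "roll": 0, "jaw": 0}
    - {"travel": [4, 0, 0], "roll": 0, "jaw": 0}

```text
clock: 6.7
tool_pos: [0.4805, -0.0616, 0.1472]
orientation: [-179.9, 0.0, -75.4]
force: [-1.0, 3.6, 4.9]
opening: 0.0008
gripper_force: 2.6
```

Request:
apply_moves:
  targets:
    - {"travel": [4, 0, 0], "roll": 0, "jaw": 0}
    - {"travel": [3, 0, 0], "roll": 0, "jaw": 0}

```text
clock: 6.9
tool_pos: [0.4816, -0.0689, 0.1466]
orientation: [-180.0, -0.0, -75.5]
force: [0.4, 0.6, -0.1]
opening: 0.0006
gripper_force: 0.0
```

Request:
apply_moves:
  targets:
    - {"travel": [3, 0, 0], "roll": 0, "jaw": 0}
    - {"travel": [2, 0, 0], "roll": 0, "jaw": 0}

```text
clock: 7.1
tool_pos: [0.4824, -0.0739, 0.1463]
orientation: [180.0, -0.0, -75.5]
force: [-0.1, 0.5, -0.1]
opening: 0.0004
gripper_force: 0.0
```

```bash
python3 -c "
from h import *
st()"
```

```text
t 7.1 reactor mm [-110.6   28. ] tip z 124.3 rpy [179.95  -0.   -75.48] F [-0.11  0.53 -0.06] open 0.0003990897753518517
```

The fingertip dropped off at the notch edge, at reactor y ≈ 35, where I expected it. I'll centre over the notch and press.

Request:
apply_moves:
  targets:
    - {"travel": [3, 0, 0], "roll": 0, "jaw": 0}
    - {"travel": [3, 0, 0], "roll": 0, "jaw": 0}
    - {"travel": [0, 0, 2.5], "roll": 0, "jaw": 0}
    - {"travel": [0, 0, 2.5], "roll": 0, "jaw": 0}
    - {"travel": [0, 0, 1], "roll": 0, "jaw": 0}
    - {"travel": [0, 0, 1], "roll": 0, "jaw": 0}
    - {"travel": [0, 0, 0], "roll": 0, "jaw": 0}

```text
clock: 7.8
tool_pos: [0.484, -0.0792, 0.1397]
orientation: [180.0, -0.0, -75.5]
force: [-1.5, 0.3, 1.5]
opening: 0.0005
gripper_force: 0.9
```

Request:
apply_moves:
  targets:
    - {"travel": [0, 0, 1], "roll": 0, "jaw": 0}
    - {"travel": [0, 0, 1], "roll": 0, "jaw": 0}
    - {"travel": [0, 0, 0], "roll": 0, "jaw": 0}

```text
clock: 8.1
tool_pos: [0.4841, -0.0793, 0.1376]
orientation: [180.0, 0.0, -75.5]
force: [-1.8, 0.9, 3.8]
opening: 0.0008
gripper_force: 1.8
```

Request:
apply_moves:
  targets:
    - {"travel": [0, 0, 1], "roll": 0, "jaw": 0}
    - {"travel": [0, 0, 1], "roll": 0, "jaw": 0}
    - {"travel": [0, 0, 0.7], "roll": 0, "jaw": 0}
    - {"travel": [0, 0, 0], "roll": 0, "jaw": 0}
    - {"travel": [0, 0, 0], "roll": 0, "jaw": 0}

```text
clock: 8.6
tool_pos: [0.4841, -0.0792, 0.1349]
orientation: [180.0, 0.0, -75.5]
force: [-3.0, -0.6, 4.2]
opening: 0.0003
gripper_force: 2.1
```

Request:
apply_moves:
  targets:
    - {"travel": [0, 2, -10], "roll": 0, "jaw": 0}
    - {"travel": [0, 10, -20], "roll": 0, "jaw": 0}
    - {"travel": [0, 20, -25], "roll": 0, "jaw": 0}
    - {"travel": [0, 20, -25], "roll": 0, "jaw": 0}
    - {"travel": [0, 20, -25], "roll": 0, "jaw": 0}
    - {"travel": [0, 15, -25], "roll": 0, "jaw": 0}
    - {"travel": [0, 5, -20], "roll": 0, "jaw": 0}
    - {"travel": [0, 0, 0], "roll": 0, "jaw": 0}
    - {"travel": [0, 0, 0], "roll": 0, "jaw": 0}
    - {"travel": [0, 0, 0], "roll": 0, "jaw": 0}

```text
clock: 9.6
tool_pos: [0.3949, -0.1022, 0.2844]
orientation: [180.0, 0.0, -75.5]
force: [-0.7, -1.3, -0.3]
opening: 0.0002
gripper_force: 0.0
```

Request:
apply_moves:
  targets:
    - {"travel": [0, 0, 0], "roll": 0, "jaw": 0}
    - {"travel": [0, 0, 0], "roll": 0, "jaw": 0}
    - {"travel": [0, 0, 0], "roll": 0, "jaw": 0}
    - {"travel": [0, 0, 0], "roll": 0, "jaw": 0}
    - {"travel": [0, 0, 0], "roll": 0, "jaw": 0}
    - {"travel": [0, 0, 0], "roll": 0, "jaw": 0}
    - {"travel": [0, 0, 0], "roll": 0, "jaw": 0}
    - {"travel": [0, 0, 0], "roll": 0, "jaw": 0}
    - {"travel": [0, 0, 0], "roll": 0, "jaw": 0}
    - {"travel": [0, 0, 0], "roll": 0, "jaw": 0}

```text
clock: 10.6
tool_pos: [0.3951, -0.1023, 0.285]
orientation: [-180.0, -0.0, -75.5]
force: [-0.4, -0.2, 0.4]
opening: 0.0005
gripper_force: 0.0
```

Request:
apply_moves:
  targets:
    - {"travel": [0, 0, 0], "roll": 0, "jaw": 0}
    - {"travel": [0, 0, 0], "roll": 0, "jaw": 0}
    - {"travel": [0, 0, 0], "roll": 0, "jaw": 0}
    - {"travel": [0, 0, 0], "roll": 0, "jaw": 0}
    - {"travel": [0, 0, 0], "roll": 0, "jaw": 0}
    - {"travel": [0, 0, 0], "roll": 0, "jaw": 0}
    - {"travel": [0, 0, 0], "roll": 0, "jaw": 0}
    - {"travel": [0, 0, 0], "roll": 0, "jaw": 0}
    - {"travel": [0, 0, 0], "roll": 0, "jaw": 0}
    - {"travel": [0, 0, 0], "roll": 0, "jaw": 0}

```text
clock: 11.6
tool_pos: [0.3951, -0.1023, 0.285]
orientation: [180.0, -0.0, -75.5]
force: [0.1, 0.6, -0.3]
opening: 0.0009
gripper_force: 0.0
```

Request:
apply_moves:
  targets:
    - {"travel": [0, 0, 0], "roll": 0, "jaw": 0}
    - {"travel": [0, 0, 0], "roll": 0, "jaw": 0}
    - {"travel": [0, 0, 0], "roll": 0, "jaw": 0}
    - {"travel": [0, 0, 0], "roll": 0, "jaw": 0}
    - {"travel": [0, 0, 0], "roll": 0, "jaw": 0}
    - {"travel": [0, 0, 0], "roll": 0, "jaw": 0}
    - {"travel": [0, 0, 0], "roll": 0, "jaw": 0}
    - {"travel": [0, 0, 0], "roll": 0, "jaw": 0}
    - {"travel": [0, 0, 0], "roll": 0, "jaw": 0}
    - {"travel": [0, 0, 0], "roll": 0, "jaw": 0}

```text
clock: 12.6
tool_pos: [0.3952, -0.1023, 0.285]
orientation: [-180.0, -0.0, -75.5]
force: [-0.1, -0.1, 0.1]
opening: 0.0002
gripper_force: 0.0
```

Run:
```python
from h import *
import cv2
st()
a=ctrl.snapshot("side")[60:310,190:450,::-1]; b=ctrl.snapshot("top")[60:310,190:450,::-1]
cv2.imwrite("pics/s3.png",cv2.resize(np.hstack([a,b]),(790,380),interpolation=cv2.INTER_CUBIC))
```

```text
t 12.6 reactor mm [-202.2   22.4] tip z 263.0 rpy [-180.     -0.    -75.46] F [-0.07 -0.09  0.06] open 0.00018701801042384506
```

View pics/s3.png

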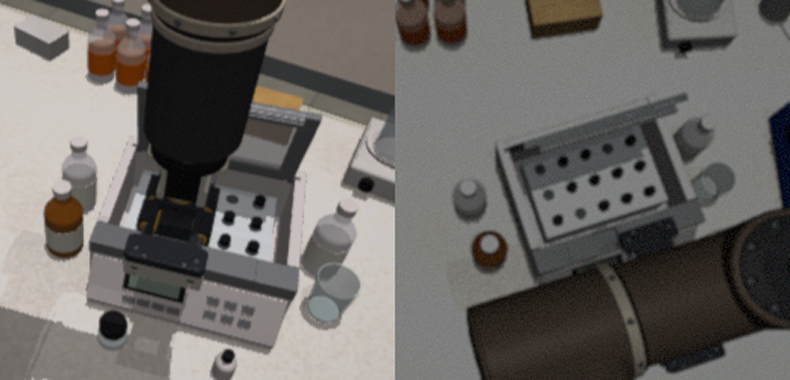

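The lid stands nearly upright: its panel is at px (300,140) in the side view, and the block is exposed in the top view. All bystanders are in place. I'll wait a little longer so it settles, then hand in.

Request:
apply_moves:
  targets:
    - {"travel": [0, 0, 0], "roll": 0, "jaw": 0}
    - {"travel": [0, 0, 0], "roll": 0, "jaw": 0}
    - {"travel": [0, 0, 0], "roll": 0, "jaw": 0}
    - {"travel": [0, 0, 0], "roll": 0, "jaw": 0}
    - {"travel": [0, 0, 0], "roll": 0, "jaw": 0}
    - {"travel": [0, 0, 0], "roll": 0, "jaw": 0}
    - {"travel": [0, 0, 0], "roll": 0, "jaw": 0}
    - {"travel": [0, 0, 0], "roll": 0, "jaw": 0}
    - {"travel": [0, 0, 0], "roll": 0, "jaw": 0}
    - {"travel": [0, 0, 0], "roll": 0, "jaw": 0}

```text
clock: 13.7
tool_pos: [0.3951, -0.1023, 0.285]
orientation: [180.0, -0.0, -75.5]
force: [0.7, -0.5, 0.5]
opening: 0.0004
gripper_force: 0.0
```

Request:
apply_moves:
  targets:
    - {"travel": [0, 0, 0], "roll": 0, "jaw": 0}
    - {"travel": [0, 0, 0], "roll": 0, "jaw": 0}
    - {"travel": [0, 0, 0], "roll": 0, "jaw": 0}
    - {"travel": [0, 0, 0], "roll": 0, "jaw": 0}
    - {"travel": [0, 0, 0], "roll": 0, "jaw": 0}
    - {"travel": [0, 0, 0], "roll": 0, "jaw": 0}
    - {"travel": [0, 0, 0], "roll": 0, "jaw": 0}
    - {"travel": [0, 0, 0], "roll": 0, "jaw": 0}
    - {"travel": [0, 0, 0], "roll": 0, "jaw": 0}
    - {"travel": [0, 0, 0], "roll": 0, "jaw": 0}

```text
clock: 14.7
tool_pos: [0.3951, -0.1023, 0.285]
orientation: [-180.0, 0.0, -75.5]
force: [-0.2, -0.2, -0.2]
opening: 0.0005
gripper_force: 0.0
```

Run:
```python
from h import *
st(); print(ctrl.close_job())
```

```text
t 14.7 reactor mm [-202.2   22.4] tip z 263.0 rpy [-180.      0.    -75.46] F [-0.2  -0.21 -0.21] open 0.0005305107922807012
the job is handed in; nothing more can be done
None
```

The job is handed in: I touched down on the left end of the ledge, slid to the notch and pressed the key about 5 mm, and the lid sprang open by itself; no bystander moved visibly, and no verdict was returned.

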